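# Unstack the pipe fittings into their holders

## Robot

A 7-joint arm with a two-finger parallel gripper is mounted at the origin on the work surface. World frame = base frame: x ahead of the robot, y to its left, z up, the work surface at z = 0. Lengths are in m, angles in rad, forces in N, time in s.
With the tool pointing down it reaches from about 0.35 to 0.9 m from the base axis. Payload 8.1 kg.
Tool frame: the origin (TCP) lies midway between the tips of the shut fingers; the grasp point (between the pads) lies 19 mm behind it; z points along the fingers, y is the line along which they close (so a half turn about z gives the same grasp; the last joint's range is limited). The gripper opens to 92 mm and grips with 3 to 60 N. Pads are 19 mm wide; open, the fingers measure 130 mm over their backs; the gripper's body (75 mm by 190 mm) begins 47 mm behind the grasp point.
Start: joints at [-1.434, 0.434, 0.025, 1.573, -0.012, 1.134, -0.075], TCP at [0.148, 0.607, 0.227] pointing down, gripper open.
Joint ranges: [-2.62, 2.62], [-0.44, 2.09], [-1.27, 1.32], [0.08, 2.57], [-1.32, 4.46], [0.12, 2], [-2.74, 2.74]. Speed limits (rad/s): [2.22, 2.22, 3.01, 3.01, 3.14, 3.14, 3.14].

## Interface

Orientations are given as a 3x3 rotation matrix whose columns are the frame's x, y, z axes.
In Python, from workcell import sense, eyes, ticket gives the robot as it stands. The module is installed in compiled form; this text tells all that it offers.
- The arm moves only by the tool servo_tool, never from a script. Its argument "series" is a list that holds one entry, the list of rows, each a list of 7 numbers: the shift along the tool's x, y, z in units of 25 mm (1.0 is 25 mm), then the turn, a rotation vector about the tool's x, y, z in rad, then the closure, from 0 (fully open) to 1 (shut). In form: [[[dx, dy, dz, ax, ay, az, gripper], ...]]. A call has exactly 8 rows; each row shifts and turns the commanded pose from where the row before left it, along the tool's axes as they then stand; what a row does not reach is not made up. A row lasts 1/12 s, in which the tool goes at most 41.7 mm and 7.16 degrees, less where a joint would pass 70% of its speed; a pose out of reach is approached as far as the arm can. A call is refused whole if a number of a shift passes 1 or a number of a turn 0.125, either way. A call with a gripper value outside its range is refused whole. The fingers move at their own pace and stop on an object; the grip force is fixed at half the most. Time passes only in rows, so rows that do not move let the fingers close, or fill a call up. It gives the time, the measured TCP pose, the force, the opening and the grip force at its end, in the units of the state.
- sense(): the state, without advancing time (a new reading comes with each control period).
- eyes.capture(name): name is "side" or "top" or "wrist"; returns a dict with "img" (420x560x3 uint8, red, green, blue), "fx", "fy", "cx", "cy" (pixels), "R" (3x3) and "t" (3): a world point X has camera coordinates R X + t. Camera axes: x right, y down, z forward; pixel columns grow to the right and rows downward; lengths in m; the calibration is good to about 2 mm. The wrist camera is an equidistant fisheye: a pixel r from the principal point sees the ray r / f radians off the axis. A picture is of the moment at which its call begins. There is no depth.
- ticket.hand_in(): hands the job in; it is judged then, once.
The state is a dict: "time": time; "qpos": joint angles; "joint_vel": joint speeds; "effort": joint torques, N m; "eef_pos": TCP position; "ee_rot": TCP orientation; "contact_force": force on the tool from outside, world axes, zero at the start; "torque": the same for the moment, N m; "gripper_width": finger opening in m; "grasp_force": force on a finger pad.
Only numpy, scipy, OpenCV 4.12 (cv2) and the standard library are available. Lean on these libraries where they do the work, as an engineer would, in place of code of your own. Each camera call takes 0.05 s, during which the arm holds its last target. There are 200 camera calls.

## Task

Take the two stacks of pipe fittings apart and put each fitting away in its own holder: the square flange in the square tray, the round flange in the larger round tray, the hexagon nut in the hexagonal tray, the plug in the small round dish, and the blue coupling over the pipe stub on the stand. Each must end lying flat on its holder's floor, the same way up as it started, let go and at rest; set them down, do not drop them from a height.

Things in the scene. Friction and masses are not known exactly. Their poses are not given: they have to be found in the camera images.
- square_flange: Square steel flange, 60 x 60 mm, 20 mm thick, with a 21 mm bore in the middle and four dark bolt holes. Bottom of one of the two stacks. Loose, about 0.5 kg. Origin: centre of its underside; x and y are square to its sides, z up.
- round_flange: Round steel flange, 62 mm in diameter, 20 mm thick, with a 20 mm bore and six dark bolt holes. Bottom of the other stack. Loose, about 0.4 kg. Origin: centre of its underside; z up.
- hex_nut: Brass hexagon nut, 42 mm across flats (48.5 mm across corners), 24 mm high, with a bore of about 22 mm. It lies on one of the two flanges (which one varies) and carries the plug. Loose, about 0.2 kg. Origin: centre of its underside; x is square to one pair of flats, the other pairs every 60 degrees; z up.
- coupling: Blue plastic pipe coupling, a plain tube standing on end: 44 mm outside, 34 mm inside, 26 mm high, open at both ends. It stands on the flange that does not carry the nut. Loose, about 35 g. Origin: centre of its underside; z up.
- plug: Steel pipe plug: round body 32 mm in diameter and 10 mm high with a square head on top, 18 x 18 mm and 16 mm high (26 mm in all). It stands on the hexagon nut, head up. Loose, about 90 g. Origin: centre of the underside of the round body; x and y are square to the sides of the head, z up.
- square_tray: Shallow square aluminium tray, fixed to the bench: 86 x 86 mm outside, 78 x 78 mm inside, floor 3 mm thick, rim 8 mm high in all. Place of the square flange. Origin: centre of its underside on the bench; x and y are square to its sides, z up.
- round_tray: Shallow round aluminium tray, the larger of the two round ones, fixed: 88 mm outside, 80 mm inside, floor 3 mm thick, rim 8 mm high in all. Place of the round flange. Origin: centre of its underside on the bench; z up.
- hex_tray: Shallow hexagonal aluminium tray, fixed: 68 mm across flats outside, 60 mm inside, floor 3 mm thick, rim 8 mm high in all; the nut fits in at any angle. Place of the hexagon nut. Origin: centre of its underside on the bench; x is square to one pair of flats, z up.
- small_dish: Small round aluminium dish, fixed: 58 mm outside, 50 mm inside, floor 3 mm thick, rim 8 mm high in all. Place of the plug. Origin: centre of its underside on the bench; z up.
- stub_stand: Aluminium stand, fixed: a flat disc 70 mm in diameter and 4 mm thick with an upright pipe stub 18 mm in diameter in its middle, its top 22 mm above the bench. Place of the coupling, which goes over the stub and rests on the disc. Origin: centre of its underside on the bench; z up.

How it is judged:
By the outcome, as a careful person would: the job done as asked, in the order asked, and still so for the second after the job is handed in, with the robot touching nothing.
It also fails if it takes over 112 s, if anything falls off the work surface, if the arm or the gripper's body presses on something with over 40 N, if the wrist force passes 120 N, or if a joint passes its speed limit or range.

## Working session

There is one attempt and no reset: what is moved stays moved. The work goes in short steps, Python scripts to look and compute and a tool call to move; the robot and the scene stay as the last step left them, time stands still between calls to the robot, and variables do not carry over. Pictures are saved under pics/ and viewed, at most 14 in all, crops included, and the job is handed in when it is done.

Besides the shell and the picture viewer there is one more tool, called by a JSON object that holds its "name" and its "arguments". servo_tool: Moves the arm, as the interface text tells. Its arguments: {"type":"object","properties":{"series":{"type":"array"}},"required":["series"]}

```bash
mkdir -p pics; cat > h.py <<'E'
import numpy as np, cv2
from workcell import sense, eyes, ticket
def save(name,fn):
    c=eyes.capture(name); cv2.imwrite('pics/'+fn,c['img'][:,:,::-1])
    np.savez('pics/'+fn[:-4]+'.npz',**c); return c
def load(fn): return dict(np.load('pics/'+fn+'.npz'))
def ray(c,u,v,fish=False):
    x=(u-c['cx'])/c['fx'];y=(v-c['cy'])/c['fy']
    if fish:
        r=np.hypot(x,y); s=np.sin(r)/r if r>1e-9 else 1; d=np.array([x*s,y*s,np.cos(r)])
    else: d=np.array([x,y,1.])
    R=c['R'];return -R.T@c['t'],R.T@d
def at(c,u,v,z,fish=False):
    o,d=ray(c,u,v,fish); return o+d*(z-o[2])/d[2]
def proj(c,X,fish=False):
    p=c['R']@np.asarray(X,float)+c['t']
    if fish:
        h=np.hypot(p[0],p[1]);k=np.arctan2(h,p[2])/max(h,1e-9);return c['cx']+c['fx']*p[0]*k,c['cy']+c['fy']*p[1]*k
    return c['cx']+c['fx']*p[0]/p[2],c['cy']+c['fy']*p[1]/p[2]
E
python3 - <<'E'
from h import *
np.set_printoptions(precision=4,suppress=True)
for n in ('top','side','wrist'):
    c=save(n,n+'0.png'); print(n,c['fx'],c['cx'],c['cy'],-c['R'].T@c['t'],c['R'][2])
s=sense();print(s)
E
```

```text
top 462.95879269270705 283.92575894224785 210.98074295477272 [ 0.463  -0.0021  1.0998] [ 0.0975  0.0135 -0.9951]
side 399.9878463192628 277.24384151793726 212.79934152419537 [ 0.4083 -0.5393  0.6661] [ 0.1885  0.6431 -0.7422]
wrist 325.19226210127806 273.44926551151326 205.11112019824938 [0.0793 0.6234 0.3835] [ 0.2588 -0.0651 -0.9637]
{'time': 0.15, 'qpos': array([-1.4336,  0.4351,  0.025 ,  1.5739, -0.0116,  1.134 , -0.0751]), 'joint_vel': array([-0.0008, -0.0032, -0.001 , -0.0001,  0.0007,  0.0002, -0.0018]), 'effort': array([  0.0016, -66.8256,   0.9862, -31.4693,  -0.0603,   0.0394,
         0.0001]), 'eef_pos': array([0.1484, 0.6067, 0.2261]), 'ee_rot': array([[-0.9714,  0.2376, -0.0002],
       [ 0.2376,  0.9714, -0.0012],
       [-0.0001, -0.0012, -1.    ]]), 'contact_force': array([-0.4724,  0.5622, -0.2342]), 'torque': array([-0.0258, -0.0352, -0.0387]), 'grasp_force': 0.0, 'gripper_width': 0.09133085503016276}
```

View pics/top0.png

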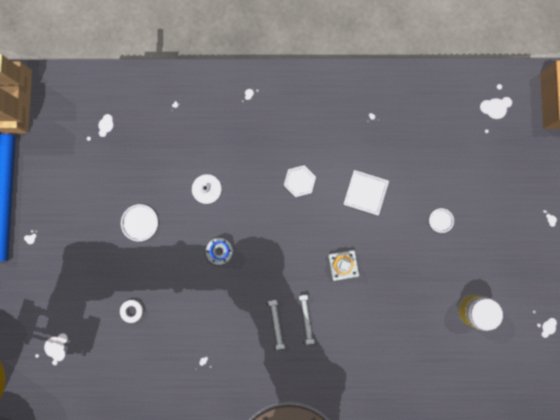

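View pics/side0.png

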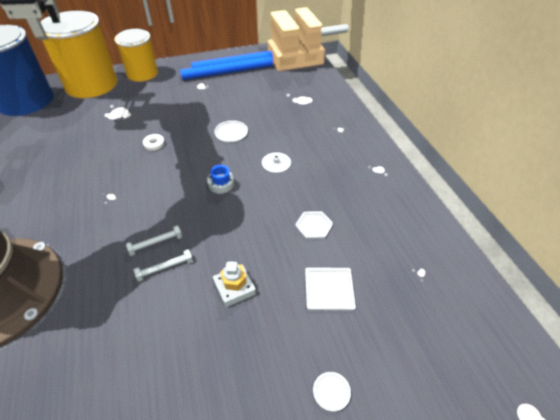

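Top view: round flange and coupling at (219,251). Square flange, nut and plug at (344,265). Holders: round tray (139,223), stub (206,188), hex tray (300,181), square tray (367,192), dish (441,220). The side view agrees.

```bash
python3 - <<'E'
from h import *
np.set_printoptions(precision=4,suppress=True)
c=load('top0');im=c['img'];g=cv2.cvtColor(im,cv2.COLOR_RGB2GRAY)
_,b=cv2.threshold(g,150,255,0)
n,l,s,ce=cv2.connectedComponentsWithStats(b[60:300])
for nm,(u,v) in dict(round=(139,223),stub=(206,188),hex=(300,181),square=(367,192),dish=(441,220)).items():
    m=b.copy();k=min(range(1,n),key=lambda i:np.hypot(ce[i][0]-u,ce[i][1]+60-v) if s[i,4]>100 else 1e9)
    mm=(l==k).astype(np.uint8);cs,_=cv2.findContours(mm,0,2);h=cv2.convexHull(max(cs,key=cv2.contourArea))+np.array([0,60])
    M=cv2.moments(h);p=(M['m10']/M['m00'],M['m01']/M['m00']);P=np.array([at(c,*q[0],.005)[:2] for q in h],np.float32)
    r=cv2.minAreaRect(P*1000);print(nm,p,at(c,*p,.006)[:2],'rect',r)
cr=im[140:300,190:390];cr=cv2.resize(cr,None,fx=4,fy=3.75 and 4,interpolation=cv2.INTER_CUBIC)[:600]
cv2.imwrite('pics/crop.png',cv2.resize(im[215:295,200:360],None,fx=5,fy=5,interpolation=cv2.INTER_CUBIC)[:,:,::-1])
E
```

```text
round (138.71476715686273, 222.36871936274508) [0.5425 0.3581] rect ((542.4447021484375, 358.9178161621094), (88.29436492919922, 88.81103515625), 0.1183619350194931)
stub (206.01501937984494, 188.60440891472868) [0.6237 0.1992] rect ((623.6034545898438, 200.01878356933594), (70.455078125, 70.89278411865234), 45.66365051269531)
hex (299.42730375426623, 180.77428896473265) [ 0.6427 -0.0241] rect ((642.9873046875, -23.60944366455078), (78.18570709228516, 69.78068542480469), 44.51433181762695)
square (365.8446543165032, 192.23562174597407) [ 0.6152 -0.1819] rect ((615.5943603515625, -182.14964294433594), (89.16038513183594, 89.24449920654297), 72.5151596069336)
dish (441.1283665617349, 220.09513816019586) [ 0.549  -0.3581] rect ((549.3528442382812, -358.1647033691406), (56.43736267089844, 57.27154541015625), 88.39982604980469)
```

View pics/crop.png

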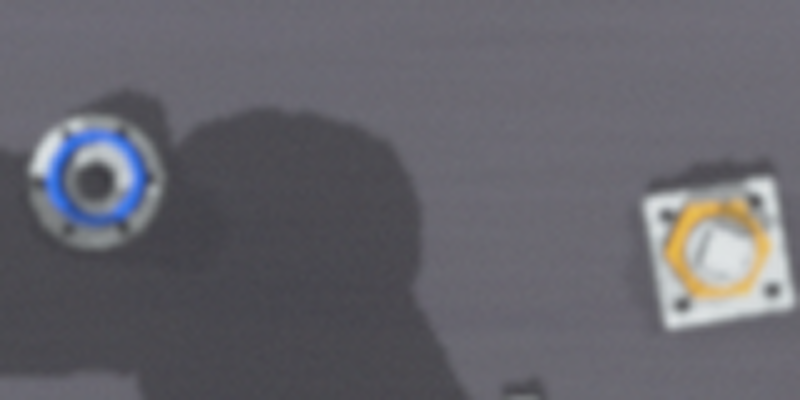

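Top crop: the coupling ring is centred near (219.5,250.7). The square flange is centred near (343.9,265.1), with its sides about 9.5° off the image axes. The plug head looks turned differently again.

```bash
cat >> h.py <<'E'
def plan(x,y,z,yaw=None):
    """yaw: world angle (deg) of tool y, mod 180"""
    s=sense();R=s['ee_rot'];p=s['eef_pos']
    d=R.T@(np.array([x,y,z])-p)/.025
    cy=np.degrees(np.arctan2(R[1,1],R[0,1]))
    print('t',round(s['time'],2),'pos',p.round(4),'yaw',cy.round(1),'tilt',R[:2,2].round(4),'w',round(s['gripper_width'],4),'gf',round(s['grasp_force'],1),'F',s['contact_force'].round(1),'q7',s['qpos'][6].round(2))
    print(' tool units',d.round(2),end=' ')
    if yaw is not None:
        a=(yaw-cy+90)%180-90; print('az total',(-np.radians(a)).round(3),end='')
        Rz=cv2.Rodrigues(np.array([0,0,-np.radians(a)]))[0]; print(' units if turned first',(Rz.T@d).round(2),end='')
    print()
E
python3 - <<'E'
from h import *
np.set_printoptions(precision=4,suppress=True)
c=load('top0')
f=lambda u,v,z:at(c,200+u/5,215+v/5,z)
print('coup',f(98,179,.046),'flange',f(97,181,.02));S=[f(u,v,.02)[:2]for u,v in((643,197),(775,175),(796,303),(667,328))];print('sq',np.mean(S,0),cv2.minAreaRect(np.array(S,np.float32)*1000))
print('nut',f(719,248,.044),'plug',f(724,249,.07))
plan(*f(98,179,.046)[:2],.12,76)
E
```

```text
coup [0.4751 0.1582 0.046 ] flange [0.4745 0.1626 0.02  ]
sq [ 0.4431 -0.1268] ((443.0422668457031, -127.18293762207031), (61.073516845703125, 62.0995979309082), 10.03561782836914)
nut [ 0.4447 -0.1235  0.044 ] plug [ 0.4447 -0.1227  0.07  ]
t 0.15 pos [0.1484 0.6067 0.2261] yaw 76.3 tilt [-0.0002 -0.0012] w 0.0913 gf 0.0 F [-0.5  0.6 -0.2] q7 -0.08
 tool units [-16.96 -14.32   4.26] az total 0.004 units if turned first [-17.02 -14.24   4.26]
```

{"name": "servo_tool", "arguments": {"series": [[[-1,-0.84,0,0,0,0,0],[-1,-0.84,0,0,0,0,0],[-1,-0.84,0,0,0,0,0],[-1,-0.84,0,0,0,0,0],[-1,-0.84,0,0,0,0,0],[-1,-0.84,0,0,0,0,0],[-1,-0.84,0,0,0,0,0],[-1,-0.84,0,0,0,0,0]]]}}

```text
time: 0.82
eef_pos: [0.3035, 0.3949, 0.2266]
ee_rot: [[-0.971, 0.238, -0.0], [0.238, 0.971, -0.0], [0.0, -0.0, -1.0]]
contact_force: [0.6, 0.6, 0.0]
gripper_width: 0.0919
grasp_force: 0.0
```

{"name": "servo_tool", "arguments": {"series": [[[-1,-0.84,0.2,0,0,0,0],[-1,-0.84,0.6,0,0,0,0],[-1,-0.84,0.6,0,0,0,0],[-1,-0.84,0.6,0,0,0,0],[-1,-0.84,0.6,0,0,0,0],[-1,-0.84,0.6,0,0,0,0],[-1,-0.84,0.6,0,0,0,0],[-1,-0.84,0.4,0,0,0,0]]]}}

```text
time: 1.48
eef_pos: [0.4573, 0.1841, 0.1204]
ee_rot: [[-0.971, 0.237, -0.001], [0.237, 0.971, -0.001], [0.001, -0.001, -1.0]]
contact_force: [-0.2, 0.8, -0.4]
gripper_width: 0.0918
grasp_force: 0.0
```

```bash
python3 - <<'E'
from h import *
plan(.475,.160,.12)
c=save('wrist','w1.png');print(proj(c,(.475,.16,.046),1),proj(c,(.475,.16,.02),1))
E
```

```text
t 1.48 pos [0.4573 0.1841 0.1204] yaw 76.3 tilt [-0.0011 -0.0006] w 0.0918 gf 0.0 F [-0.2  0.8 -0.4] q7 0.95
 tool units [-0.92 -0.77  0.02] 
(np.float64(249.16274567561211), np.float64(242.51583236630057)) (np.float64(251.3705494251528), np.float64(230.99356852646403))
```

View pics/w1.png

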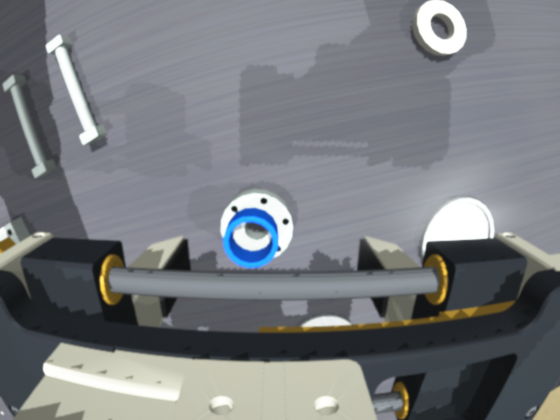

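Wrist view: the coupling's top ring is centred near (251,238), and the flange outline near (256.5,227).

```bash
python3 - <<'E'
from h import *
c=load('w1');p=at(c,251,238,.046,1);q=at(c,256.5,227,.02,1);print(p,q)
plan(.475,.160,.022)
plan(p[0],p[1],.023)
E
```

```text
[0.47172072 0.16234887 0.046     ] [0.47255416 0.16512583 0.02      ]
t 1.53 pos [0.4607 0.1774 0.1194] yaw 75.9 tilt [ 0.0001 -0.0045] w 0.0916 gf 0.0 F [ 3.5 -5.9  0.6] q7 0.95
 tool units [-0.72 -0.52  3.9 ] 
t 1.53 pos [0.4607 0.1774 0.1194] yaw 75.9 tilt [ 0.0001 -0.0045] w 0.0916 gf 0.0 F [ 3.5 -5.9  0.6] q7 0.95
 tool units [-0.57 -0.46  3.86]
```

{"name": "servo_tool", "arguments": {"series": [[[-0.3,-0.2,0,0,0,0,0],[-0.3,-0.2,0,0,0,0,0],[0,0,0.5,0,0,0,0],[0,0,0.5,0,0,0,0],[0,0,0.4,0,0,0,0],[0,0,0,0,0,0,0],[0,0,0,0,0,0,0],[0,0,0,0,0,0,0]]]}}

```text
time: 2.2
eef_pos: [0.4695, 0.173, 0.0873]
ee_rot: [[-0.972, 0.237, 0.0], [0.237, 0.972, 0.0], [-0.0, 0.001, -1.0]]
contact_force: [0.2, 0.7, 0.8]
gripper_width: 0.0922
grasp_force: 0.0
```

```bash
python3 - <<'E'
from h import *
plan(.473,.162,.023)
E
```

```text
t 2.2 pos [0.4695 0.173  0.0873] yaw 76.3 tilt [0.0005 0.0004] w 0.0922 gf 0.0 F [0.2 0.7 0.8] q7 1.0
 tool units [-0.24 -0.4   2.57]
```

{"name": "servo_tool", "arguments": {"series": [[[-0.12,-0.2,0.3,0,0,0,0],[-0.12,-0.2,0.6,0,0,0,0],[0,0,0.6,0,0,0,0],[0,0,0.5,0,0,0,0],[0,0,0.35,0,0,0,0],[0,0,0.2,0,0,0,0],[0,0,0,0,0,0,0.4],[0,0,0,0,0,0,0.8]]]}}

```text
time: 2.87
eef_pos: [0.473, 0.1613, 0.0231]
ee_rot: [[-0.971, 0.238, -0.0], [0.238, 0.971, 0.0], [0.0, 0.0, -1.0]]
contact_force: [-0.1, -0.8, 0.3]
gripper_width: 0.0828
grasp_force: 0.0
```

{"name": "servo_tool", "arguments": {"series": [[[0,0,0,0,0,0,1],[0,0,0,0,0,0,1],[0,0,0,0,0,0,1],[0,0,0,0,0,0,1],[0,0,0,0,0,0,1],[0,0,0,0,0,0,1],[0,0,0,0,0,0,1],[0,0,0,0,0,0,1]]]}}

```text
time: 3.53
eef_pos: [0.4729, 0.1613, 0.0231]
ee_rot: [[-0.971, 0.238, 0.0], [0.238, 0.971, 0.0], [-0.0, 0.0, -1.0]]
contact_force: [-1.1, -0.6, 2.5]
gripper_width: 0.0426
grasp_force: 30.0
```

```bash
python3 - <<'E'
from h import *
plan(.6235,.1998,.1)
E
```

```text
t 3.53 pos [0.4729 0.1613 0.0231] yaw 76.3 tilt [0.0001 0.0001] w 0.0426 gf 30.0 F [-1.1 -0.6  2.5] q7 1.05
 tool units [-5.49  2.93 -3.08]
```

{"name": "servo_tool", "arguments": {"series": [[[0,0,-0.2,0,0,0,1],[0,0,-0.5,0,0,0,1],[0,0,-0.6,0,0,0,1],[-0.5,0.3,-0.3,0,0,0,1],[-0.9,0.5,0,0,0,0,1],[-1,0.5,0,0,0,0,1],[-1,0.5,0,0,0,0,1],[-0.9,0.5,0,0,0,0,1]]]}}

```text
time: 4.2
eef_pos: [0.5924, 0.1917, 0.0635]
ee_rot: [[-0.971, 0.238, 0.001], [0.238, 0.971, 0.0], [-0.001, 0.0, -1.0]]
contact_force: [-0.3, -0.9, 0.3]
gripper_width: 0.0427
grasp_force: 30.0
```

{"name": "servo_tool", "arguments": {"series": [[[-0.7,0.35,0,0,0,0,1],[-0.49,0.28,0,0,0,0,1],[0,0,0,0,0,0,1],[0,0,0,0,0,0,1],[0,0,0,0,0,0,1],[0,0,0,0,0,0,1],[0,0,0,0,0,0,1],[0,0,0,0,0,0,1]]]}}

```text
time: 4.87
eef_pos: [0.623, 0.1998, 0.0632]
ee_rot: [[-0.971, 0.237, -0.0], [0.237, 0.971, 0.0], [0.0, 0.0, -1.0]]
contact_force: [0.1, 0.6, 0.4]
gripper_width: 0.0426
grasp_force: 30.0
```

```bash
python3 - <<'E'
from h import *
plan(.6235,.1998,.1)
c=save('side','s1.png');d=save('wrist','w2.png')
a=c['img'];u,v=map(int,proj(c,(.6235,.2,.04)));u=max(u,75);v=max(v,60)
a=cv2.resize(a[v-60:v+60,u-75:u+75],(400,320));b=d['img'][120:420,80:480]
cv2.imwrite('pics/m1.png',np.hstack([cv2.resize(a,(375,300)),b])[:,:,::-1]);print(u,v)
E
```

```text
t 4.87 pos [0.623  0.1998 0.0632] yaw 76.3 tilt [-0.0003  0.0001] w 0.0426 gf 30.0 F [0.1 0.6 0.4] q7 1.07
 tool units [-0.02  0.01 -1.47] 
275 150
```

View pics/m1.png

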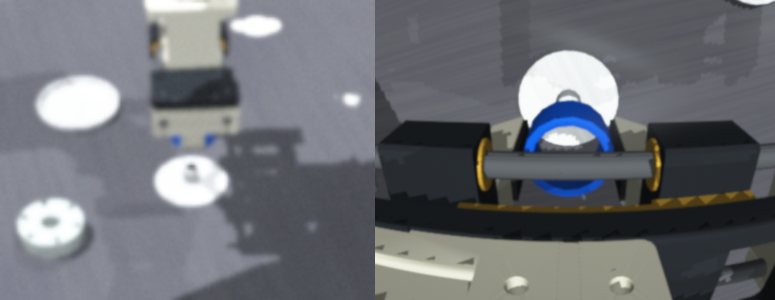

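Coupling held and level. In the wrist view its ring centre is near image (273,268). The stand's disc spans columns 224–323, with its top edge at row 170.

```bash
python3 - <<'E'
from h import *
c=load('w2');p=at(c,273,268,.0862,1);print(p)
s=sense();print('coupling off in tool', s['ee_rot'].T@(p-s['eef_pos']))
g=[at(c,*q,.004,1)for q in((224,208),(323,208),(273,170))];print(g,np.linalg.norm(g[0]-g[1]))
print(at(c,273,215,.022,1),proj(c,(.6235,.2,.022),1))
# circle disc projection check
for x,y in((.6235,.1998),(.626,.2)):
  print([np.round(proj(c,(x+.035*np.cos(a),y+.035*np.sin(a),.004),1)) for a in np.radians(np.arange(0,360,45)+166)])
E
```

```text
[0.61925539 0.20014335 0.0862    ]
coupling off in tool [ 0.00398086 -0.00066365 -0.02302656]
[array([0.60611909, 0.16798074, 0.004     ]), array([0.62251693, 0.23514553, 0.004     ]), array([0.58836211, 0.2075568 , 0.004     ])] 0.06913753124386642
[0.61374526 0.20137987 0.022     ] (np.float64(274.50870525939047), np.float64(229.43391573567558))
[array([274., 171.]), array([238., 186.]), array([225., 220.]), array([240., 253.]), array([274., 266.]), array([308., 253.]), array([324., 221.]), array([311., 187.])]
[array([276., 175.]), array([239., 190.]), array([226., 224.]), array([241., 256.]), array([275., 269.]), array([309., 256.]), array([325., 224.]), array([312., 190.])]
```

{"name": "servo_tool", "arguments": {"series": [[[-0.12,0,0.3,0,0,0,1],[0,0,0.5,0,0,0,1],[0,0,0.5,0,0,0,1],[0,0,0.4,0,0,0,1],[0,0,0.3,0,0,0,1],[0,0,0.14,0,0,0,1],[0,0,0.08,0,0,0,1],[0,0,0,0,0,0,1]]]}}

```text
time: 5.63
eef_pos: [0.6261, 0.1989, 0.0074]
ee_rot: [[-0.971, 0.238, -0.001], [0.238, 0.971, -0.0], [0.001, -0.0, -1.0]]
contact_force: [0.1, -0.6, -0.1]
gripper_width: 0.0425
grasp_force: 30.0
```

{"name": "servo_tool", "arguments": {"series": [[[0,0,0.0,0,0,0,0.6],[0,0,0,0,0,0,0.3],[0,0,0,0,0,0,0],[0,0,0,0,0,0,0],[0,0,0,0,0,0,0],[0,0,-0.3,0,0,0,0],[0,0,-0.6,0,0,0,0],[0,0,-0.8,0,0,0,0]]]}}

```text
time: 6.3
eef_pos: [0.6255, 0.1988, 0.0496]
ee_rot: [[-0.971, 0.238, -0.002], [0.238, 0.971, -0.001], [0.002, -0.002, -1.0]]
contact_force: [-0.1, -0.0, 0.4]
gripper_width: 0.0844
grasp_force: 0.0
```

```bash
python3 - <<'E'
from h import *
plan(.4735,.1635,.06)
E
```

```text
t 6.3 pos [0.6255 0.1988 0.0496] yaw 76.3 tilt [-0.0024 -0.001 ] w 0.0844 gf 0.0 F [-0.1 -0.   0.4] q7 1.08
 tool units [ 5.57 -2.82 -0.4 ]
```

{"name": "servo_tool", "arguments": {"series": [[[0.4,-0.2,-0.2,0,0,0,0],[0.9,-0.5,-0.1,0,0,0,0],[1,-0.5,0,0,0,0,0],[1,-0.5,0,0,0,0,0],[1,-0.5,0,0,0,0,0],[0.8,-0.4,0,0,0,0,0],[0.47,-0.22,0,0,0,0,0],[0,0,0,0,0,0,0]]]}}

```text
time: 6.97
eef_pos: [0.4715, 0.1631, 0.0579]
ee_rot: [[-0.971, 0.237, -0.002], [0.237, 0.971, -0.0], [0.002, -0.001, -1.0]]
contact_force: [-0.2, -0.5, 0.1]
gripper_width: 0.0918
grasp_force: 0.0
```

{"name": "servo_tool", "arguments": {"series": [[[0,0,0,0,0,0,0],[0,0,0,0,0,0,0],[0,0,0.3,0,0,0,0],[0,0,0.4,0,0,0,0],[0,0,0.3,0,0,0,0],[0,0,0.2,0,0,0,0],[0,0,0,0,0,0,0],[0,0,0,0,0,0,0]]]}}

```text
time: 7.63
eef_pos: [0.4741, 0.1635, 0.0268]
ee_rot: [[-0.971, 0.238, -0.001], [0.238, 0.971, -0.001], [0.001, -0.001, -1.0]]
contact_force: [-0.6, 0.2, -0.0]
gripper_width: 0.0916
grasp_force: 0.0
```

```bash
python3 - <<'E'
from h import *
plan(.4735,.1635,.010)
c=save('wrist','w3.png');cv2.imwrite('pics/w3.png',c['img'][100:,80:480][:,:,::-1])
for x,y in((.4735,.1635),): print([np.round(np.array(proj(c,(x+.031*np.cos(a),y+.031*np.sin(a),.02),1))-[80,100]) for a in np.radians(np.arange(0,360,45)+166)])
E
```

```text
t 7.63 pos [0.4741 0.1635 0.0268] yaw 76.2 tilt [-0.0012 -0.0006] w 0.0916 gf 0.0 F [-0.6  0.2 -0. ] q7 1.05
 tool units [ 0.02 -0.    0.67] 
[array([194.,  94.]), array([153., 110.]), array([138., 148.]), array([156., 183.]), array([194., 197.]), array([232., 184.]), array([250., 149.]), array([236., 111.])]
```

View pics/w3.png

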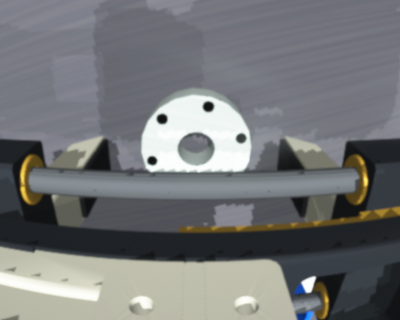

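Flange top face spans columns 141–252 in the crop, with the bore at (197,148). That matches the prediction of 138–250 to within 2 mm.

{"name": "servo_tool", "arguments": {"series": [[[0,0.06,0.3,0,0,0,0],[0,0,0.25,0,0,0,0.2],[0,0,0.12,0,0,0,0.5],[0,0,0,0,0,0,1],[0,0,0,0,0,0,1],[0,0,0,0,0,0,1],[0,0,0,0,0,0,1],[0,0,0,0,0,0,1]]]}}

```text
time: 8.35
eef_pos: [0.4749, 0.1651, 0.0108]
ee_rot: [[-0.971, 0.238, 0.0], [0.238, 0.971, 0.0], [-0.0, 0.0, -1.0]]
contact_force: [1.0, -0.5, -2.3]
gripper_width: 0.0602
grasp_force: 30.7
```

```bash
python3 - <<'E'
from h import *
plan(.5425,.3585,.05)
E
```

```text
t 8.35 pos [0.4749 0.1651 0.0108] yaw 76.2 tilt [0.0002 0.0001] w 0.0602 gf 30.7 F [ 1.  -0.5 -2.3] q7 1.05
 tool units [-0.79  8.16 -1.57]
```

{"name": "servo_tool", "arguments": {"series": [[[0,0,-0.2,0,0,0,1],[0,0,-0.5,0,0,0,1],[0,0.3,-0.5,0,0,0,1],[-0.1,0.7,-0.3,0,0,0,1],[-0.1,1,0,0,0,0,1],[-0.1,1,0,0,0,0,1],[-0.1,1,0,0,0,0,1],[-0.1,1,0,0,0,0,1]]]}}

```text
time: 9.02
eef_pos: [0.5167, 0.2847, 0.0486]
ee_rot: [[-0.971, 0.238, -0.0], [0.238, 0.971, 0.0], [0.0, 0.0, -1.0]]
contact_force: [0.8, -0.4, -2.7]
gripper_width: 0.06
grasp_force: 30.7
```

{"name": "servo_tool", "arguments": {"series": [[[-0.1,1,0,0,0,0,1],[-0.1,1,0,0,0,0,1],[-0.09,0.7,0,0,0,0,1],[0,0.4,0,0,0,0,1],[0,0.06,0,0,0,0,1],[0,0,0,0,0,0,1],[0,0,0,0,0,0,1],[0,0,0,0,0,0,1]]]}}

```text
time: 9.68
eef_pos: [0.5424, 0.3567, 0.0482]
ee_rot: [[-0.971, 0.239, -0.0], [0.239, 0.971, -0.001], [0.0, -0.001, -1.0]]
contact_force: [-0.3, 0.4, -3.6]
gripper_width: 0.0602
grasp_force: 30.7
```

```bash
python3 - <<'E'
from h import *
plan(.5425,.3585,.0135)
c=save('wrist','w4.png')
d=save('side','s4.png')
cv2.imwrite('pics/m4.png',np.hstack([c['img'][100:400,80:480],cv2.resize(d['img'][85:205,150:310],(400,300))])[:,:,::-1])
for r,z in((.044,.008),): print([np.round(np.array(proj(c,(.5425+r*np.cos(a),.3585+r*np.sin(a),z),1))-[80,100]) for a in np.radians(np.arange(0,360,45)+166)])
E
```

```text
t 9.68 pos [0.5424 0.3567 0.0482] yaw 76.2 tilt [-0.0005 -0.0012] w 0.0602 gf 30.7 F [-0.3  0.4 -3.6] q7 0.81
 tool units [0.01 0.07 1.39] 
[array([197.,  61.]), array([147.,  82.]), array([130., 129.]), array([151., 172.]), array([196., 188.]), array([242., 172.]), array([264., 129.]), array([247.,  82.])]
```

View pics/m4.png

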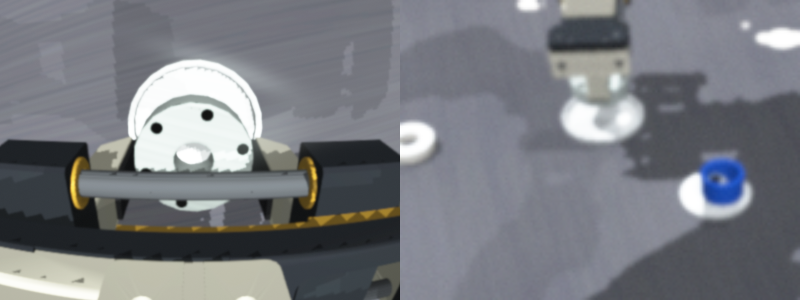

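The tray rim (60 top, 129 to 262) matches the prediction, and the coupling sits flat over its stub in the side view.

{"name": "servo_tool", "arguments": {"series": [[[0,0.04,0.3,0,0,0,1],[0,0,0.4,0,0,0,1],[0,0,0.35,0,0,0,1],[0,0,0.2,0,0,0,1],[0,0,0.1,0,0,0,1],[0,0,0.04,0,0,0,1],[0,0,0,0,0,0,1],[0,0,0,0,0,0,0.6]]]}}

```text
time: 10.45
eef_pos: [0.5419, 0.3591, 0.0139]
ee_rot: [[-0.971, 0.238, -0.002], [0.238, 0.971, -0.001], [0.001, -0.001, -1.0]]
contact_force: [-5.4, -4.4, 9.7]
gripper_width: 0.0604
grasp_force: 30.7
```

{"name": "servo_tool", "arguments": {"series": [[[0,0,0.0,0,0,0,0.4],[0,0,0,0,0,0,0],[0,0,0,0,0,0,0],[0,0,0,0,0,0,0],[0,0,-0.3,0,0,0,0],[0,0,-0.6,0,0,0,0],[0,0,-0.8,0,0,0,0],[0,0,-0.8,0,0,0,0]]]}}

```text
time: 11.12
eef_pos: [0.5426, 0.3595, 0.0768]
ee_rot: [[-0.971, 0.238, -0.0], [0.238, 0.971, -0.0], [0.0, -0.001, -1.0]]
contact_force: [-0.2, 0.5, -0.3]
gripper_width: 0.0916
grasp_force: 0.0
```

```bash
python3 - <<'E'
from h import *
plan(.46,-.123,.135,100)
E
```

```text
t 11.12 pos [0.5426 0.3595 0.0768] yaw 76.3 tilt [-0.0004 -0.0005] w 0.0916 gf 0.0 F [-0.2  0.5 -0.3] q7 0.8
 tool units [ -1.38 -19.53  -2.32] az total -0.414 units if turned first [  6.61 -18.43  -2.32]
```

{"name": "servo_tool", "arguments": {"series": [[[0,-0.4,-0.5,0,0,0,0],[0,-0.8,-0.6,0,0,0,0],[0,-1,-0.6,0,0,0,0],[0,-1,-0.5,0,0,0,0],[-0.1,-1,-0.12,0,0,0,0],[-0.1,-1,0,0,0,0,0],[-0.1,-1,0,0,0,0,0],[-0.1,-1,0,0,0,0,0]]]}}

```text
time: 11.78
eef_pos: [0.5091, 0.1805, 0.1344]
ee_rot: [[-0.971, 0.238, 0.001], [0.238, 0.971, 0.0], [-0.0, 0.0, -1.0]]
contact_force: [1.0, 0.4, 0.3]
gripper_width: 0.0921
grasp_force: 0.0
```

{"name": "servo_tool", "arguments": {"series": [[[-0.1,-1,0,0,0,0,0],[-0.1,-1,0,0,0,0,0],[-0.1,-1,0,0,0,0,0],[-0.08,-1,0,0,0,0,0],[0,-1,0,0,0,0,0],[0,-1,0,0,0,0,0],[0,-1,0,0,0,0,0],[0,-1,0,0,0,0,0]]]}}

```text
time: 12.45
eef_pos: [0.4704, -0.0158, 0.1342]
ee_rot: [[-0.971, 0.238, 0.0], [0.238, 0.971, 0.0], [-0.0, 0.0, -1.0]]
contact_force: [0.8, -0.5, 0.2]
gripper_width: 0.0919
grasp_force: 0.0
```

{"name": "servo_tool", "arguments": {"series": [[[0,-1,0,0,0,0,0],[0,-1,0,0,0,0,0],[0,-1,0,0,0,0,0],[0,-0.8,0,0,0,0,0],[0,-0.5,0,0,0,0,0],[0,-0.17,0,0,0,0,0],[0,0,0,0,0,0,0],[0,0,0,0,0,0,0]]]}}

```text
time: 13.12
eef_pos: [0.4447, -0.1222, 0.134]
ee_rot: [[-0.971, 0.238, 0.0], [0.238, 0.971, 0.0], [-0.0, 0.0, -1.0]]
contact_force: [-0.3, 0.4, -0.7]
gripper_width: 0.0917
grasp_force: 0.0
```

```bash
python3 - <<'E'
from h import *
plan(.4447,-.1227,.06)
c=save('wrist','w5.png');cv2.imwrite('pics/w5b.png',cv2.resize(c['img'][150:300,160:360],(800,600),interpolation=cv2.INTER_CUBIC)[:,:,::-1])
print(proj(c,(.4447,-.1227,.07),1))
E
```

```text
t 13.12 pos [ 0.4447 -0.1222  0.134 ] yaw 76.3 tilt [0.0002 0.0004] w 0.0917 gf 0.0 F [-0.3  0.4 -0.7] q7 1.63
 tool units [-0.   -0.02  2.96] 
(np.float64(273.32401603283034), np.float64(218.31285531870554))
```

View pics/w5b.png

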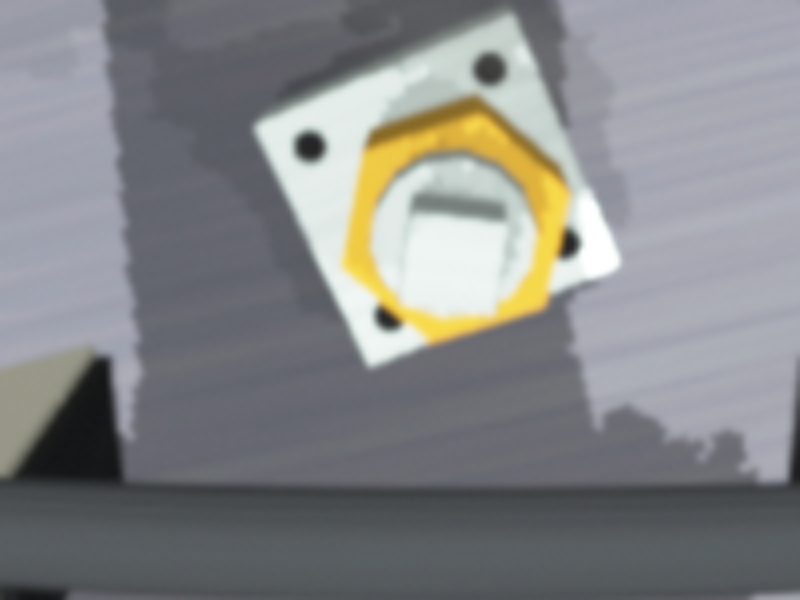

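In the 4x crop, the plug head's top corners are about (410,212), (505,218), (496,315), (400,300). Nut corners are about (345,265), (432,345), (548,303), (568,188). Square corners are about (255,128), (512,12), (620,268), (372,367).

```bash
python3 - <<'E'
from h import *
np.set_printoptions(precision=4,suppress=True)
c=load('w5');f=lambda L,z:np.array([at(c,160+u/4,150+v/4,z,1)[:2] for u,v in L])
def show(n,P):
    P=np.array(P);print(n,P.mean(0));
    for i in range(len(P)-1):
        d=P[i+1]-P[i];print('   len',np.hypot(*d).round(4),'ang',np.degrees(np.arctan2(d[1],d[0])).round(1)%180)
for n,L,z in(('plug',[(410,212),(505,218),(496,315),(400,300),(410,212)],.07),('nut',[(345,265),(432,345),(548,303),(568,188)],.044),('sq',[(255,128),(512,12),(620,268),(372,367),(255,128)],.02)):
    P=f(L,z);show(n,P)
    if n!='nut': print('  center',P[:4].mean(0))
    else: print('  center',(P[0]+P[3])/2)
print(f([(452,262)],.07),f([(455,230)],.054))
E
```

```text
plug [ 0.4404 -0.1233]
   len 0.0168 ang 72.5
   len 0.0182 ang 161.8
   len 0.0175 ang 66.9
   len 0.0165 ang 159.5
  center [ 0.4426 -0.1223]
nut [ 0.4543 -0.121 ]
   len 0.0243 ang 31.7
   len 0.0251 ang 97.3
   len 0.0241 ang 158.0
  center [ 0.4436 -0.122 ]
sq [ 0.438  -0.1323]
   len 0.0601 ang 100.5
   len 0.0612 ang 9.8
   len 0.0597 ang 99.3
   len 0.0599 ang 10.099999999999994
  center [ 0.4429 -0.1253]
[[ 0.4426 -0.1224]] [[ 0.4414 -0.1216]]
```

{"name": "servo_tool", "arguments": {"series": [[[0.07,0,0.2,0,0,0.06,0],[0,0,0.6,0,0,0.05,0],[0,0,0.7,0,0,0,0],[0,0,0.7,0,0,0,0],[0,0,0.5,0,0,0,0],[0,0,0.28,0,0,0,0],[0,0,0.1,0,0,0,0],[0,0,0,0,0,0,0]]]}}

```text
time: 13.83
eef_pos: [0.4431, -0.1217, 0.0567]
ee_rot: [[-0.94, 0.342, -0.001], [0.342, 0.94, 0.0], [0.001, -0.0, -1.0]]
contact_force: [-0.5, 0.1, 0.3]
gripper_width: 0.0918
grasp_force: 0.0
```

{"name": "servo_tool", "arguments": {"series": [[[0,0,0,0,0,0,0.5],[0,0,0,0,0,0,0.6],[0,0,0,0,0,0,0.7],[0,0,0,0,0,0,0.8],[0,0,0,0,0,0,1],[0,0,0,0,0,0,1],[0,0,0,0,0,0,1],[0,0,0,0,0,0,1]]]}}

```text
time: 14.5
eef_pos: [0.4431, -0.1223, 0.057]
ee_rot: [[-0.939, 0.343, 0.0], [0.343, 0.939, 0.0], [0.0, 0.0, -1.0]]
contact_force: [0.2, -0.6, 0.6]
gripper_width: 0.0431
grasp_force: 0.0
```

```bash
python3 - <<'E'
from h import *
plan(.549,-.358,.1)
E
```

```text
t 14.5 pos [ 0.4431 -0.1223  0.057 ] yaw 70.0 tilt [0. 0.] w 0.0431 gf 0.0 F [ 0.2 -0.6  0.6] q7 1.6
 tool units [-7.21 -7.41 -1.72]
```

{"name": "servo_tool", "arguments": {"series": [[[0,0,0,0,0,0,1],[0,0,0,0,0,0,1],[0,0,0,0,0,0,1],[0,0,0,0,0,0,1],[0,0,0,0,0,0,1],[0,0,0,0,0,0,1],[0,0,0,0,0,0,1],[0,0,0,0,0,0,1]]]}}

```text
time: 15.17
eef_pos: [0.4431, -0.1223, 0.057]
ee_rot: [[-0.939, 0.343, -0.0], [0.343, 0.939, 0.0], [0.0, 0.0, -1.0]]
contact_force: [-0.5, -0.0, -0.3]
gripper_width: 0.0175
grasp_force: 30.0
```

```bash
python3 - <<'E'
from h import *
plan(.549,-.358,.06)
E
```

```text
t 15.17 pos [ 0.4431 -0.1223  0.057 ] yaw 70.0 tilt [-0.  0.] w 0.0175 gf 30.0 F [-0.5 -0.  -0.3] q7 1.6
 tool units [-7.21 -7.41 -0.12]
```

{"name": "servo_tool", "arguments": {"series": [[[0,0,-0.2,0,0,0,1],[0,0,-0.5,0,0,0,1],[-0.4,-0.4,-0.3,0,0,0,1],[-0.8,-0.8,0,0,0,0,1],[-1,-1,0,0,0,0,1],[-1,-1,0,0,0,0,1],[-1,-1,0,0,0,0,1],[-1,-1,0,0,0,0,1]]]}}

```text
time: 15.83
eef_pos: [0.5211, -0.2904, 0.0823]
ee_rot: [[-0.94, 0.342, 0.0], [0.342, 0.94, 0.0], [0.0, 0.0, -1.0]]
contact_force: [0.0, 1.2, -1.4]
gripper_width: 0.0174
grasp_force: 30.0
```

{"name": "servo_tool", "arguments": {"series": [[[-1,-1,0,0,0,0,1],[-0.7,-0.8,0,0,0,0,1],[-0.31,-0.41,0.3,0,0,0,1],[0,0,0.5,0,0,0,1],[0,0,0.4,0,0,0,1],[0,0,0.2,0,0,0,1],[0,0,0,0,0,0,1],[0,0,0,0,0,0,1]]]}}

```text
time: 16.5
eef_pos: [0.5487, -0.3562, 0.0465]
ee_rot: [[-0.94, 0.341, -0.001], [0.341, 0.94, 0.001], [0.002, 0.001, -1.0]]
contact_force: [1.2, -0.4, -0.7]
gripper_width: 0.0176
grasp_force: 30.0
```

```bash
python3 - <<'E'
from h import *
plan(.549,-.358,.016)
c=save('wrist','w6.png');cv2.imwrite('pics/w6.png',cv2.resize(c['img'][140:340,140:400],None,fx=2,fy=2)[:,:,::-1])
for r,z in((.029,.008),): print([np.round((np.array(proj(c,(.549+r*np.cos(a),-.358+r*np.sin(a),z),1))-[140,140])*2) for a in np.radians(np.arange(0,360,45)+160)])
E
```

```text
t 16.5 pos [ 0.5487 -0.3562  0.0465] yaw 70.0 tilt [-0.0012  0.0015] w 0.0176 gf 30.0 F [ 1.2 -0.4 -0.7] q7 1.94
 tool units [-0.04 -0.06  1.22] 
[array([263.,  95.]), array([197., 122.]), array([173., 183.]), array([201., 241.]), array([263., 264.]), array([325., 241.]), array([353., 183.]), array([328., 122.])]
```

View pics/w6.png

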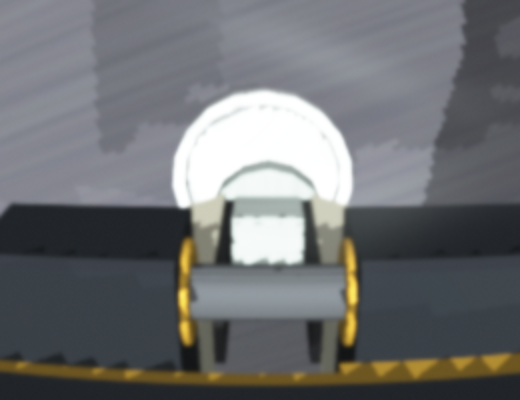

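Dish outline (90 top, 172 to 352) is as predicted, and the plug is centred over it and level.

{"name": "servo_tool", "arguments": {"series": [[[0.02,-0.03,0.3,0,0,0,1],[0,0,0.4,0,0,0,1],[0,0,0.3,0,0,0,1],[0,0,0.15,0,0,0,1],[0,0,0.08,0,0,0,1],[0,0,0,0,0,0,1],[0,0,0,0,0,0,1],[0,0,0,0,0,0,0.8]]]}}

```text
time: 17.22
eef_pos: [0.5482, -0.3586, 0.0161]
ee_rot: [[-0.939, 0.343, -0.0], [0.343, 0.939, 0.0], [0.0, 0.0, -1.0]]
contact_force: [-0.3, -0.5, 0.1]
gripper_width: 0.0186
grasp_force: 0.0
```

{"name": "servo_tool", "arguments": {"series": [[[0,0,0,0,0,0,0.6],[0,0,0,0,0,0,0.4],[0,0,0,0,0,0,0.3],[0,0,0,0,0,0,0],[0,0,0,0,0,0,0],[0,0,-0.4,0,0,0,0],[0,0,-0.8,0,0,0,0],[0,0,-0.8,0,0,0,0]]]}}

```text
time: 17.88
eef_pos: [0.5477, -0.3584, 0.0668]
ee_rot: [[-0.939, 0.343, -0.001], [0.343, 0.939, 0.001], [0.001, 0.0, -1.0]]
contact_force: [0.7, 0.6, 0.3]
gripper_width: 0.067
grasp_force: 0.0
```

```bash
python3 - <<'E'
from h import *
plan(.4438,-.1222,.06,66)
E
```

```text
t 17.88 pos [ 0.5477 -0.3584  0.0668] yaw 69.9 tilt [-0.0013  0.0007] w 0.067 gf 0.0 F [0.7 0.6 0.3] q7 1.94
 tool units [7.14 7.45 0.28] az total 0.069 units if turned first [7.64 6.94 0.28]
```

{"name": "servo_tool", "arguments": {"series": [[[0.4,0.4,-0.3,0,0,0,0],[0.8,0.8,-0.2,0,0,0,0],[1,1,0,0,0,0,0],[1,1,0,0,0,0,0],[1,1,0,0,0,0,0],[1,1,0,0,0,0,0],[1,1,0,0,0,0,0],[0.6,0.8,0,0,0,0,0]]]}}

```text
time: 18.55
eef_pos: [0.4464, -0.1335, 0.0792]
ee_rot: [[-0.94, 0.342, -0.001], [0.342, 0.94, 0.001], [0.001, 0.001, -1.0]]
contact_force: [1.0, 1.3, -0.5]
gripper_width: 0.0916
grasp_force: 0.0
```

{"name": "servo_tool", "arguments": {"series": [[[0.34,0.45,0,0,0,0,0],[0,0,0.3,0,0,0.069,0],[0,0,0.5,0,0,0,0],[0,0,0.3,0,0,0,0],[0,0,0.1,0,0,0,0],[0,0,0,0,0,0,0.2],[0,0,0,0,0,0,0.3],[0,0,0,0,0,0,0.3]]]}}

```text
time: 19.22
eef_pos: [0.4446, -0.1228, 0.0491]
ee_rot: [[-0.913, 0.407, 0.0], [0.407, 0.913, -0.0], [-0.0, 0.0, -1.0]]
contact_force: [0.2, 0.2, -0.8]
gripper_width: 0.0762
grasp_force: 0.0
```

```bash
python3 - <<'E'
from h import *
plan(.4438,-.1222,.030,66)
c=save('wrist','w7.png');cv2.imwrite('pics/w7.png',cv2.resize(c['img'][140:340,140:400],None,fx=2,fy=2)[:,:,::-1])
print((np.array(proj(c,(.4438,-.1222,.044),1))-140)*2)
E
```

```text
t 19.22 pos [ 0.4446 -0.1228  0.0491] yaw 66.0 tilt [ 0.0005 -0.    ] w 0.0762 gf 0.0 F [ 0.2  0.2 -0.8] q7 1.56
 tool units [0.04 0.01 0.76] az total -0.0 units if turned first [0.04 0.01 0.76]
[268.69923391 218.87851603]
```

View pics/w7.png

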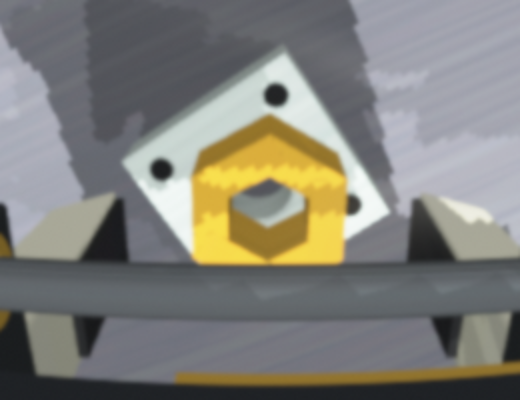

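The nut's flats face the fingers squarely, and its bore at (268,218) is centred as predicted.

{"name": "servo_tool", "arguments": {"series": [[[0.04,0,0.3,0,0,0,0.3],[0,0,0.3,0,0,0,0.3],[0,0,0.16,0,0,0,0.3],[0,0,0,0,0,0,0.6],[0,0,0,0,0,0,1],[0,0,0,0,0,0,1],[0,0,0,0,0,0,1],[0,0,0,0,0,0,1]]]}}

```text
time: 19.93
eef_pos: [0.4436, -0.122, 0.0298]
ee_rot: [[-0.914, 0.407, 0.0], [0.407, 0.914, 0.0], [-0.0, 0.0, -1.0]]
contact_force: [-0.0, -0.4, -1.3]
gripper_width: 0.0416
grasp_force: 29.9
```

{"name": "servo_tool", "arguments": {"series": [[[0,0,0,0,0,0,1],[0,0,0,0,0,0,1],[0,0,0,0,0,0,1],[0,0,0,0,0,0,1],[0,0,-0.2,0,0,0,1],[0,0,-0.4,0,0,0,1],[0,0,-0.3,0,0,0,1],[0,0,-0.1,0,0,0,1]]]}}

```text
time: 20.6
eef_pos: [0.4441, -0.1222, 0.0562]
ee_rot: [[-0.914, 0.407, 0.002], [0.407, 0.914, -0.0], [-0.002, 0.001, -1.0]]
contact_force: [0.2, -0.0, -2.2]
gripper_width: 0.0417
grasp_force: 29.9
```

```bash
python3 - <<'E'
from h import *
plan(.6425,-.024,.055)
E
```

```text
t 20.6 pos [ 0.4441 -0.1222  0.0562] yaw 66.0 tilt [ 0.0018 -0.0001] w 0.0417 gf 29.9 F [ 0.2 -0.  -2.2] q7 1.55
 tool units [-5.65  6.82  0.06]
```

{"name": "servo_tool", "arguments": {"series": [[[-0.4,0.5,0,0,0,0,1],[-0.7,0.8,0,0,0,0,1],[-0.8,1,0,0,0,0,1],[-0.8,1,0,0,0,0,1],[-0.8,1,0,0,0,0,1],[-0.8,1,0,0,0,0,1],[-0.7,0.8,0,0,0,0,1],[-0.45,0.5,0,0,0,0,1]]]}}

```text
time: 21.27
eef_pos: [0.6377, -0.0241, 0.0551]
ee_rot: [[-0.915, 0.404, 0.002], [0.404, 0.915, 0.001], [-0.001, 0.001, -1.0]]
contact_force: [-0.6, 0.3, -3.2]
gripper_width: 0.0417
grasp_force: 29.9
```

{"name": "servo_tool", "arguments": {"series": [[[-0.2,0.22,0,0,0,0,1],[0,0,0,0,0,0,1],[0,0,0.2,0,0,0,1],[0,0,0.3,0,0,0,1],[0,0,0.2,0,0,0,1],[0,0,0,0,0,0,1],[0,0,0,0,0,0,1],[0,0,0,0,0,0,1]]]}}

```text
time: 21.93
eef_pos: [0.6416, -0.0241, 0.0373]
ee_rot: [[-0.913, 0.407, -0.0], [0.407, 0.913, -0.0], [0.0, -0.0, -1.0]]
contact_force: [0.3, 0.4, -2.5]
gripper_width: 0.0421
grasp_force: 29.9
```

```bash
python3 - <<'E'
from h import *
plan(.6425,-.024,.013)
c=save('wrist','w8.png');cv2.imwrite('pics/w8.png',cv2.resize(c['img'][140:340,140:400],None,fx=2,fy=2)[:,:,::-1])
for r,z in((.0393,.008),): print([np.round((np.array(proj(c,(.6425+r*np.cos(a),-.024+r*np.sin(a),z),1))-[140,140])*2) for a in np.radians(np.arange(0,360,45)+156)])
E
```

```text
t 21.93 pos [ 0.6416 -0.0241  0.0373] yaw 66.0 tilt [-0.0001 -0.    ] w 0.0421 gf 29.9 F [ 0.3  0.4 -2.5] q7 1.35
 tool units [-0.03  0.02  0.97] 
[array([269.,  67.]), array([176., 105.]), array([143., 193.]), array([184., 273.]), array([269., 304.]), array([355., 272.]), array([396., 193.]), array([363., 105.])]
```

View pics/w8.png

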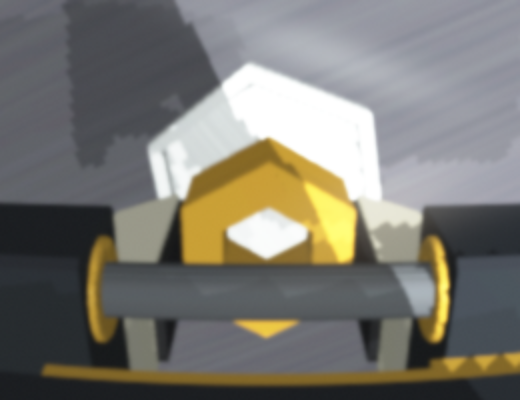

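The tray's corners (250,63), (150,148) and (375,112) lie within about 2 mm of the predicted circle, and the nut is level above it.

{"name": "servo_tool", "arguments": {"series": [[[-0.03,0.02,0.3,0,0,0,1],[0,0,0.35,0,0,0,1],[0,0,0.2,0,0,0,1],[0,0,0.1,0,0,0,1],[0,0,0.03,0,0,0,1],[0,0,0,0,0,0,1],[0,0,0,0,0,0,1],[0,0,0,0,0,0,0.6]]]}}

```text
time: 22.65
eef_pos: [0.6419, -0.0234, 0.0129]
ee_rot: [[-0.914, 0.407, -0.002], [0.407, 0.914, 0.001], [0.002, -0.0, -1.0]]
contact_force: [-4.8, -0.2, 6.6]
gripper_width: 0.0422
grasp_force: 29.9
```

{"name": "servo_tool", "arguments": {"series": [[[0,0,0,0,0,0,0.4],[0,0,0,0,0,0,0.2],[0,0,0,0,0,0,0],[0,0,0,0,0,0,0],[0,0,-0.4,0,0,0,0],[0,0,-0.7,0,0,0,0],[0,0,-0.7,0,0,0,0],[0,0,-0.4,0,0,0,0]]]}}

```text
time: 23.32
eef_pos: [0.6437, -0.0238, 0.0701]
ee_rot: [[-0.913, 0.407, 0.002], [0.407, 0.913, 0.0], [-0.002, 0.001, -1.0]]
contact_force: [0.0, -0.1, 0.0]
gripper_width: 0.0896
grasp_force: 0.0
```

```bash
python3 - <<'E'
from h import *
plan(.4432,-.1258,.06,100)
plan(.4432,-.1258,.06,10)
E
```

```text
t 23.32 pos [ 0.6437 -0.0238  0.0701] yaw 66.0 tilt [0.0024 0.    ] w 0.0896 gf 0.0 F [ 0.  -0.1  0. ] q7 1.34
 tool units [ 5.67 -6.99  0.39] az total -0.594 units if turned first [ 8.61 -2.63  0.39]
t 23.32 pos [ 0.6437 -0.0238  0.0701] yaw 66.0 tilt [0.0024 0.    ] w 0.0896 gf 0.0 F [ 0.  -0.1  0. ] q7 1.34
 tool units [ 5.67 -6.99  0.39] az total 0.977 units if turned first [-2.63 -8.61  0.39]
```

{"name": "servo_tool", "arguments": {"series": [[[0.4,-0.5,0,0,0,0,0],[0.7,-0.9,0,0,0,0,0],[0.8,-1,0,0,0,0,0],[0.8,-1,0,0,0,0,0],[0.8,-1,0,0,0,0,0],[0.8,-1,0,0,0,0,0],[0.7,-0.8,0,0,0,0,0],[0.45,-0.5,0,0,0,0,0]]]}}

```text
time: 23.98
eef_pos: [0.4473, -0.1226, 0.0681]
ee_rot: [[-0.913, 0.409, -0.001], [0.409, 0.913, 0.0], [0.001, -0.0, -1.0]]
contact_force: [-0.6, -0.6, 0.1]
gripper_width: 0.0916
grasp_force: 0.0
```

{"name": "servo_tool", "arguments": {"series": [[[0.22,-0.29,0,0,0,-0.1,0],[0,0,0.2,0,0,-0.12,0],[0,0,0.3,0,0,-0.12,0],[0,0,0.3,0,0,-0.12,0],[0,0,0.3,0,0,-0.084,0],[0,0,0.2,0,0,-0.05,0],[0,0,0.1,0,0,0,0],[0,0,0,0,0,0,0]]]}}

```text
time: 24.65
eef_pos: [0.4421, -0.1257, 0.0326]
ee_rot: [[-0.985, -0.172, -0.0], [-0.172, 0.985, 0.0], [0.0, 0.0, -1.0]]
contact_force: [0.1, -1.6, 0.1]
gripper_width: 0.0918
grasp_force: 0.0
```

```bash
python3 - <<'E'
from h import *
plan(.4432,-.1258,.010,100)
c=save('wrist','w9.png');cv2.imwrite('pics/w9.png',cv2.resize(c['img'][140:340,120:420],None,fx=2,fy=2)[:,:,::-1])
P=cv2.boxPoints(((.4432,-.1258),(.06,.06),10.))
print([np.round((np.array(proj(c,(x,y,.02),1))-[120,140])*2) for x,y in P])
E
```

```text
t 24.65 pos [ 0.4421 -0.1257  0.0326] yaw 99.9 tilt [-0.0002  0.0001] w 0.0918 gf 0.0 F [ 0.1 -1.6  0.1] q7 2.04
 tool units [-0.04 -0.01  0.91] az total -0.002 units if turned first [-0.04 -0.01  0.91]
[array([418., 114.]), array([198., 114.]), array([209., 306.]), array([407., 306.])]
```

View pics/w9.png

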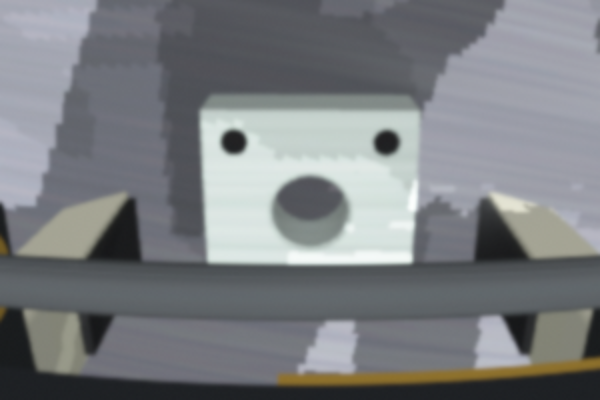

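The flange is square to the fingers, with its edges at columns 200 to 420 and row 110, as predicted.

{"name": "servo_tool", "arguments": {"series": [[[0,0,0.3,0,0,0,0],[0,0,0.35,0,0,0,0.2],[0,0,0.2,0,0,0,0.3],[0,0,0.04,0,0,0,0.4],[0,0,0,0,0,0,1],[0,0,0,0,0,0,1],[0,0,0,0,0,0,1],[0,0,0,0,0,0,1]]]}}

```text
time: 25.37
eef_pos: [0.442, -0.1256, 0.0105]
ee_rot: [[-0.985, -0.174, -0.0], [-0.174, 0.985, 0.0], [0.0, 0.0, -1.0]]
contact_force: [-1.2, 0.1, -4.0]
gripper_width: 0.0597
grasp_force: 30.0
```

{"name": "servo_tool", "arguments": {"series": [[[0,0,0,0,0,0,1],[0,0,0,0,0,0,1],[0,0,-0.2,0,0,0,1],[0,0,-0.4,0,0,0,1],[0,0,-0.4,0,0,0,1],[0,0,-0.3,0,0,0,1],[0,0,-0.1,0,0,0,1],[0,0,0,0,0,0,1]]]}}

```text
time: 26.03
eef_pos: [0.4426, -0.1256, 0.0462]
ee_rot: [[-0.985, -0.174, 0.001], [-0.174, 0.985, -0.0], [-0.001, -0.0, -1.0]]
contact_force: [-0.6, -0.4, -4.3]
gripper_width: 0.0598
grasp_force: 30.0
```

```bash
python3 - <<'E'
from h import *
plan(.6153,-.182,.046,72.5)
E
```

```text
t 26.03 pos [ 0.4426 -0.1256  0.0462] yaw 100.0 tilt [ 0.0015 -0.0001] w 0.0598 gf 30.0 F [-0.6 -0.4 -4.3] q7 2.04
 tool units [-6.41 -3.42  0.02] az total 0.481 units if turned first [-7.26 -0.07  0.02]
```

Grasp height is +0.0105. Translate first, then turn by 0.48.

{"name": "servo_tool", "arguments": {"series": [[[-0.4,-0.2,0,0,0,0,1],[-0.8,-0.4,0,0,0,0,1],[-0.9,-0.5,0,0,0,0,1],[-0.9,-0.5,0,0,0,0,1],[-0.9,-0.5,0,0,0,0,1],[-0.9,-0.5,0,0,0,0,1],[-0.8,-0.4,0,0,0,0,1],[-0.5,-0.25,0,0,0,0,1]]]}}

```text
time: 26.7
eef_pos: [0.6085, -0.1796, 0.0447]
ee_rot: [[-0.985, -0.174, 0.001], [-0.174, 0.985, -0.0], [-0.0, -0.0, -1.0]]
contact_force: [0.9, -0.6, -2.7]
gripper_width: 0.0595
grasp_force: 30.0
```

{"name": "servo_tool", "arguments": {"series": [[[-0.31,-0.17,0,0,0,0.05,1],[0,0,0,0,0,0.1,1],[0,0,0,0,0,0.12,1],[0,0,0,0,0,0.11,1],[0,0,0.1,0,0,0.07,1],[0,0,0.2,0,0,0.03,1],[0,0,0.1,0,0,0,1],[0,0,0,0,0,0,1]]]}}

```text
time: 27.37
eef_pos: [0.6139, -0.1815, 0.0341]
ee_rot: [[-0.955, 0.298, -0.002], [0.298, 0.955, 0.0], [0.002, -0.0, -1.0]]
contact_force: [-0.5, -0.6, -3.2]
gripper_width: 0.0596
grasp_force: 30.0
```

```bash
python3 - <<'E'
from h import *
plan(.6153,-.182,.0135,72.5)
c=save('wrist','w10.png');cv2.imwrite('pics/w10.png',cv2.resize(c['img'][130:330,120:420],None,fx=2,fy=2)[:,:,::-1])
P=cv2.boxPoints(((.6153,-.182),(.086,.086),72.5))
print([np.round((np.array(proj(c,(x,y,.008),1))-[120,130])*2) for x,y in P])
E
```

```text
t 27.37 pos [ 0.6139 -0.1815  0.0341] yaw 72.7 tilt [-0.0022  0.0004] w 0.0596 gf 30.0 F [-0.5 -0.6 -3.2] q7 1.7
 tool units [-0.06 -0.    0.82] az total 0.003 units if turned first [-0.06 -0.    0.82]
[array([160.,  79.]), array([178., 337.]), array([436., 338.]), array([456.,  80.])]
```

View pics/w10.png

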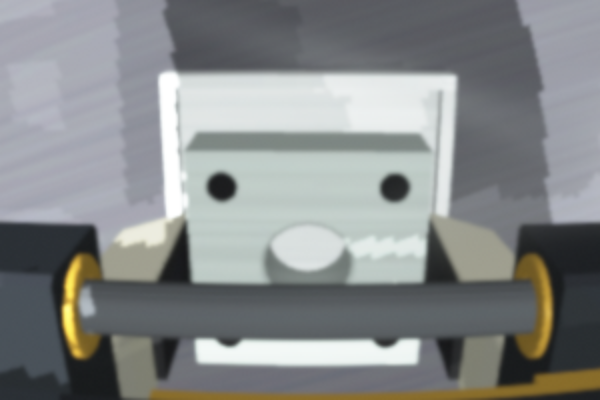

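The tray rim (columns 160 to 457, top row 73) fits the prediction to about 2 mm, and the flange is parallel to it.

{"name": "servo_tool", "arguments": {"series": [[[0,0,0.25,0,0,0,1],[0,0,0.25,0,0,0,1],[0,0,0.17,0,0,0,1],[0,0,0.1,0,0,0,1],[0,0,0.05,0,0,0,1],[0,0,0,0,0,0,1],[0,0,0,0,0,0,1],[0,0,0,0,0,0,0.6]]]}}

```text
time: 28.08
eef_pos: [0.6151, -0.1819, 0.0152]
ee_rot: [[-0.954, 0.3, 0.0], [0.3, 0.954, -0.0], [-0.0, 0.0, -1.0]]
contact_force: [-0.2, 0.1, -3.3]
gripper_width: 0.0595
grasp_force: 30.0
```

{"name": "servo_tool", "arguments": {"series": [[[0,0,0,0,0,0,0.4],[0,0,0,0,0,0,0.2],[0,0,0,0,0,0,0],[0,0,0,0,0,0,0],[0,0,-0.4,0,0,0,0],[0,0,-0.9,0,0,0,0],[0,0,-1,0,0,0,0],[0,0,-1,0,0,0,0]]]}}

```text
time: 28.75
eef_pos: [0.6147, -0.182, 0.0991]
ee_rot: [[-0.954, 0.3, -0.0], [0.3, 0.954, -0.0], [0.0, -0.0, -1.0]]
contact_force: [0.6, 0.6, -0.5]
gripper_width: 0.0918
grasp_force: 0.0
```

{"name": "servo_tool", "arguments": {"series": [[[0.5,0,-1,0,0,0,0],[1,0,-1,0,0,0,0],[1,0,-0.5,0,0,0,0],[1,0,0,0,0,0,0],[1,0,0,0,0,0,0],[0.6,0,0,0,0,0,0],[0,0,0,0,0,0,0],[0,0,0,0,0,0,0]]]}}

```text
time: 29.42
eef_pos: [0.4934, -0.1435, 0.1611]
ee_rot: [[-0.954, 0.3, 0.002], [0.3, 0.954, 0.0], [-0.002, 0.001, -1.0]]
contact_force: [-0.3, 0.6, -0.6]
gripper_width: 0.0916
grasp_force: 0.0
```

```bash
python3 - <<'E'
from h import *
plan(.6,0,.2)
c=save('side','s9.png');d=save('top','t9.png')
cv2.imwrite('pics/fin.png',np.vstack([cv2.resize(d['img'][150:270,110:470],(780,260)),cv2.resize(c['img'][100:420,130:400],(390,462))[:340].repeat(1,0) if 0 else np.hstack([cv2.resize(c['img'][110:250,200:360],(390,340)),cv2.resize(c['img'][255:415,270:390],(390,340))])])[:,:,::-1])
E
```

```text
t 29.42 pos [ 0.4934 -0.1435  0.1611] yaw 72.5 tilt [0.0018 0.0003] w 0.0916 gf 0.0 F [-0.3  0.6 -0.6] q7 1.6
 tool units [-2.35  6.76 -1.55]
```

View pics/fin.png

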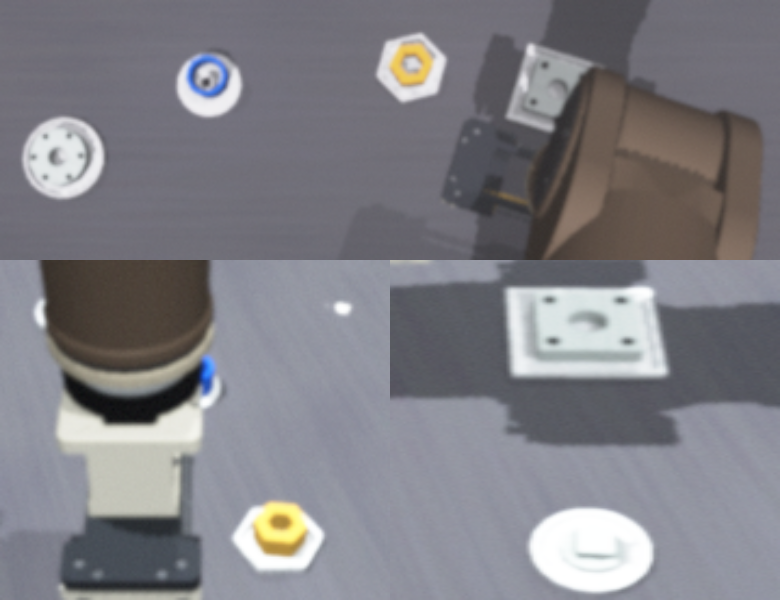

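The final view shows all five fittings inside their holders and flat. The gripper is open and clear of everything.

```bash
python3 -c "
from workcell import ticket
print(ticket.hand_in())"
```

```text
the job is handed in; nothing more can be done
None
```

All five fittings are flat in their own holders with the gripper clear, and the job was handed in at about 29.5 s of the 112 s allowed; the square flange was released about 1.7 mm above its tray floor.

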